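Stack the bearing spacers on the painting-turntable spindle

ROBOT

A 6-joint arm with a two-finger parallel gripper is mounted at the origin on the work surface. World frame = base frame: x ahead of the robot, y to its left, z up, the work surface at z = 0. Lengths are in m, angles in degrees, forces in N, time in s.
With the tool pointing down it reaches from about 0.375 to 0.9 m from the base axis. Payload 3.1 kg.
Tool frame: the origin (TCP) lies at the very end of the fingers, on their centre line; the grasp point (between the pads) lies behind it (bot.grip_depth is the z of the grasp point in the tool frame, in m); z points along the fingers, y is the direction in which the jaws open and shut (so a half turn about z gives the same grasp; the last joint's range is limited). The gripper opens to 87 mm and grips with 3 to 60 N. Pads are 19 mm wide; open, the fingers measure 117 mm over their backs; the gripper's body (75 mm by 190 mm) begins 51 mm behind the grasp point.
Start: joints at [61.507, 30.224, 82.088, -0, 67.689, -10.227], TCP at [0.196, 0.593, 0.223] pointing down, gripper open.
Joint ranges: [-176.69, 176.69], [-43.24, 126.21], [12.49, 139.97], [-82, 262], [0, 151.66], [-163.58, 163.58]. Speed limits (degrees/s): [159.86, 159.86, 180, 180, 180, 180].

INTERFACE

Orientations are given as a 3x3 rotation matrix whose columns are the frame's x, y, z axes.
In Python, from rig import bot, vision gives the robot as it stands. The module is installed in compiled form; this text tells all that it offers.
- The arm moves only by the shell command python3 -m jog 'ROWS'. ROWS is JSON, a list of rows, each a list of 3 entries, a list of its own where there are three numbers: the shift along the tool's x, y, z in mm, then the turn, a rotation vector about the tool's x, y, z in degrees, then the closure, from 0 (fully open) to 1 (shut). In form: [[[dx, dy, dz], [wx, wy, wz], fingers], ...]. A call has 1 to 12 rows; each row is the pose to reach, as a shift and turn from the pose commanded when the call began, along the tool's axes at that moment; what a row does not reach only later rows make up. A row lasts 1/12 s, in which the tool goes at most 41.7 mm and 7.16 degrees, less where a joint would pass 70% of its speed; a pose out of reach is approached as far as the arm can. A call with a gripper value outside its range is refused whole. The fingers move at their own pace and stop on an object; the grip force is fixed at half the most. Time passes only in rows, so rows that repeat a pose let the fingers close. It gives the time, the measured TCP pose, the force and the opening at its end, in the units of the state.
- bot.read_state(): the state, without advancing time (a new reading comes with each control period).
- vision.capture(name): name is "scene" or "top" or "wrist"; returns the picture (400x640x3 uint8, red, green, blue); there is no depth.
- vision.camera_info(name): a dict with "intrinsics" (3x3 intrinsics, pixels), "camera_from_world" (4x4, takes a point from world to camera coordinates); the wrist camera has in their place "mount" (4x4, takes a point from camera to tool coordinates, whose origin is the TCP and whose axes are the flange's). Camera axes: x right, y up, looking along -z (the intrinsics and any distortion apply to the point x, -y, -z); pixel columns grow to the right and rows downward; lengths in m; the calibration is good to about 2 mm. A picture is of the moment at which its call begins: read the wrist's pose just before it. camera_info takes no time and is no camera call.
- bot.hand_in(): hands the job in, once; it reports no verdict.
The state is a dict: "time_s": time; "joint_positions": joint angles; "qvel": joint speeds; "tau": joint torques, N m; "position": TCP position; "tcp_rot": TCP orientation; "force": force on the tool from outside, world axes, zero at the start; "moment": the same for the moment, N m; "opening": opening from 0.0 (shut) to 1.0 (fully open).
Only numpy, scipy, OpenCV 4.12 (cv2) and the standard library are available. Lean on these libraries where they do the work, as an engineer would, in place of code of your own. Each camera call takes 0.05 s, during which the arm holds its last target. There are 200 camera calls.

TASK

Rebuild the bearing stack of the painting turntable: thread the three aluminium spacer rings onto its upright spindle in order of size, the widest at the bottom, then the middle one, the smallest on top. The sprung spindle grips them, so press each one fully home before adding the next, with a firm push of 15 to 20 N held for a moment, and never load anything on the spindle with more than 35 N. Let go and leave the paint bottle, the primer jar and the figurine alone.

Things in the scene. Friction and masses are not known exactly. Their poses are not given: they have to be found in the camera images.
- turntable: Base of a painting turntable, screwed down: black plate 100 mm in diameter, 7 mm thick. Origin: centre of its underside, level with the mat; z up, along the spindle. Above its middle, round the spindle's foot, is a dark collar 40 mm in diameter, the rigid seat of the stack: its upper face is 11 to 23 mm above the origin, set anew each time, not reported: feel for it.
- spindle: Upright steel spindle, 20 mm in diameter, fixed in the middle of the turntable base. Origin: on its axis, level with the mat, at the turntable's origin; z up. Its top is 66 mm above the origin; the top 3 mm taper to 15 mm in diameter.
- spindle_top (a point): Centre of the spindle's top face. Three dark sprung strips stand out of the spindle's flanks from 8 mm below this point (flush there, widest from 16 mm below, 23.6 mm across) down to 55 mm below. They yield as a ring is pushed over them and drag on it, 2 to 12 N in all, varying; a ring stays where it is left.
- spacer_large: Plain bright aluminium spacer ring lying flat, outer diameter 62 mm, bore 22 mm right through, 12 mm thick, about 85 g. Origin: on its axis at mid-thickness, 6 mm above its underside; z along the axis. It is the same either way up. Starts loose on the cutting mat (top at z = 0), its bore empty.
- spacer_medium: Plain bright aluminium spacer ring lying flat, outer diameter 50 mm, bore 22 mm right through, 12 mm thick, about 52 g. Origin: on its axis at mid-thickness, 6 mm above its underside; z along the axis. It is the same either way up. Starts loose on the cutting mat (top at z = 0), its bore empty.
- spacer_small: Plain bright aluminium spacer ring lying flat, outer diameter 38 mm, bore 22 mm right through, 12 mm thick, about 25 g. Origin: on its axis at mid-thickness, 6 mm above its underside; z along the axis. It is the same either way up. Starts loose on the cutting mat (top at z = 0), its bore empty.
- paint_bottle: Bystander: upright paint bottle 28 mm in diameter, 75 mm high. Origin: centre of its underside.
- primer_jar: Bystander: upright primer jar 52 mm in diameter, 55 mm high. Origin: centre of its underside.
- figurine: Bystander: grey resin figurine 53 mm high on a round black base 36 mm in diameter. Origin: centre of its underside.

How it is judged:
By the outcome, as a careful person would: the job done as asked, in the order asked, and still so for the second after the job is handed in, with the robot touching nothing.
It also fails if it takes over 72 s, if anything falls off the work surface, if the arm or the gripper's body presses on something with over 40 N, if the wrist force passes 120 N, or if a joint passes its speed limit or range.

## Working session

There is one attempt and no reset: what is moved stays moved. The work goes in short steps, Python scripts to look and compute and a shell command to move; the robot and the scene stay as the last step left them, time stands still between calls to the robot, and variables do not carry over. Pictures are saved under pics/ and viewed, about 8 in all and at most 12, crops included, and the job is handed in when it is done.

```bash
mkdir -p pics; ls
cat > h.py <<'E'
import numpy as np, cv2
from rig import bot, vision
E
python3 - <<'E'
from h import *
s=bot.read_state(); print(s, bot.grip_depth)
for n in("scene","top","wrist"):
    im=vision.capture(n); cv2.imwrite(f"pics/{n}0.png",im[:,:,::-1])
    print(n,vision.camera_info(n))
E
```

```text
pics
{'time_s': 0.0, 'joint_positions': array([ 6.15069098e+01,  3.02786487e+01,  8.21570589e+01, -3.05822590e-03,
        6.76894925e+01, -1.02283922e+01]), 'qvel': array([-0.02942918,  0.03791205,  0.03049081, -0.02504282, -0.03121941,
        0.03198699]), 'tau': array([-3.33679282e-04, -4.40032518e+01, -1.76594782e+01,  6.30712160e-02,
        5.82815974e-02, -1.91492177e-04]), 'position': array([0.19551707, 0.59284827, 0.22157131]), 'tcp_rot': array([[-9.49624957e-01,  3.13387050e-01, -9.99034276e-04],
       [ 3.13388458e-01,  9.49623028e-01, -1.94403290e-03],
       [ 3.39471221e-04, -2.15918797e-03, -9.99997611e-01]]), 'force': array([-0.56707821,  0.20015833, -0.30188289]), 'moment': array([ 0.03585795,  0.01286243, -0.02576788]), 'opening': 0.9982756620448496} -0.0187
scene {'intrinsics': array([[394.1614957 ,   0.        , 317.37882245],
       [  0.        , 394.1614957 , 198.22585818],
       [  0.        ,   0.        ,   1.        ]]), 'camera_from_world': array([[-0.45693281,  0.88949772,  0.00249171,  0.25709005],
       [-0.54189684, -0.2805903 ,  0.79222276,  0.257
[... 399 characters left out ...]
98746594, -0.00791071,  0.15763386, -0.56633996],
       [-0.15731666,  0.03132919,  0.98705114, -1.10110409],
       [ 0.        ,  0.        ,  0.        ,  1.        ]])}
wrist {'intrinsics': array([[348.16804317,   0.        , 317.38528115],
       [  0.        , 348.16804317, 198.17998078],
       [  0.        ,   0.        ,   1.        ]]), 'mount': array([[-3.06189119e-05,  9.68456965e-01,  2.49180871e-01,
         6.73378160e-02],
       [ 9.99999824e-01, -1.18175795e-04,  5.82175822e-04,
         4.82636592e-04],
       [ 5.93259377e-04,  2.49180845e-01, -9.68456790e-01,
        -1.61919253e-01],
       [ 0.00000000e+00,  0.00000000e+00,  0.00000000e+00,
         1.00000000e+00]])}
```

View pics/top0.png

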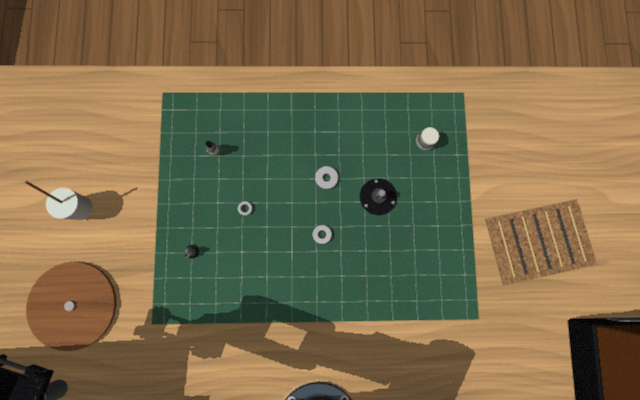

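View pics/scene0.png

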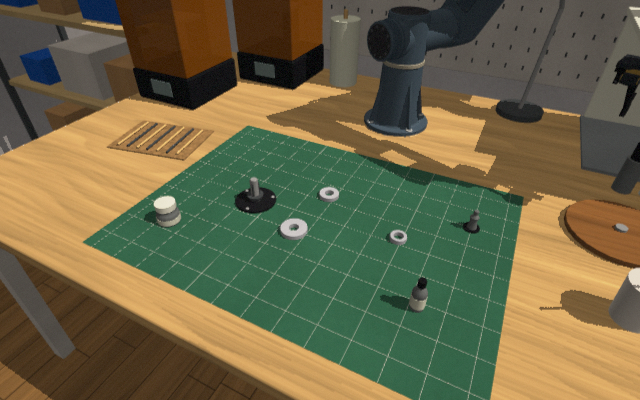

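The top view shows the large ring at about (327,178), the medium at (322,234), the small at (245,208) and the spindle and plate at (378,197). The jar is at (428,138), the bottle at (212,148) and the figurine at (192,251). The scene view shows the same layout: large (294,229), medium (329,194), small (398,237), spindle (255,187).

```bash
cat >> h.py <<'E'
def cam(n):
    i=vision.camera_info(n); K=i["intrinsics"]
    if n=="wrist":
        s=bot.read_state(); T=np.eye(4); T[:3,:3]=s["tcp_rot"]; T[:3,3]=s["position"]
        return K,np.linalg.inv(T@i["mount"])
    return K,i["camera_from_world"]
def P(K,C): return K@np.diag([1,-1,-1.])@C[:3]
def onplane(uv,M,z):
    A=M[:,:2]; b=M[:,2]*z+M[:,3]
    H=np.column_stack([A,b]); q=np.linalg.solve(H,[uv[0],uv[1],1]); return q[:2]/q[2]
def proj(p,M): q=M@np.append(p,1); return q[:2]/q[2]
def tri(a,Ma,b,Mb):
    q=cv2.triangulatePoints(Ma,Mb,np.float64(a).reshape(2,1),np.float64(b).reshape(2,1)).ravel(); return q[:3]/q[3]
def rings(im,amin=40,lo=110):
    f=im.astype(int); m=((f.min(2)>lo)&(f.max(2)-f.min(2)<45)).astype(np.uint8)
    out=[]
    for c in cv2.findContours(m,cv2.RETR_EXTERNAL,cv2.CHAIN_APPROX_NONE)[0]:
        if cv2.contourArea(c)>amin and len(c)>5:
            (x,y),ax,an=cv2.fitEllipse(c); out.append((round(x,1),round(y,1),round(ax[0],1),round(ax[1],1)))
    return out
E
python3 - <<'E'
from h import *
ims={n:cv2.imread(f"pics/{n}0.png")[:,:,::-1] for n in("top","scene")}
Mt,Ms=P(*cam("top")),P(*cam("scene"))
for n in ims: print(n,[r for r in rings(ims[n]) if 90<r[0]<480 and 90<r[1]<320])
pt={"L":(327,178),"M":(322,234),"S":(245,208)};ps={"L":(294,229),"M":(329,194),"S":(398,237)}
R={n:rings(ims[n]) for n in ims}
for k in pt:
    a=min(R["top"],key=lambda r:np.hypot(r[0]-pt[k][0],r[1]-pt[k][1]))
    b=min(R["scene"],key=lambda r:np.hypot(r[0]-ps[k][0],r[1]-ps[k][1]))
    print(k,a,b,tri(a[:2],Mt,b[:2],Ms).round(4),onplane(a[:2],Mt,.01).round(4),onplane(b[:2],Ms,.008).round(4))
# plate: black blob in top & scene
for n,c in(("top",(378,197)),("scene",(255,198))):
    im=ims[n].astype(int); m=(im.max(2)<45).astype(np.uint8); m=cv2.morphologyEx(m,cv2.MORPH_CLOSE,np.ones((5,5)))
    for q in cv2.findContours(m,0,cv2.CHAIN_APPROX_NONE)[0]:
        if cv2.contourArea(q)>60:
            e=cv2.fitEllipse(cv2.convexHull(q)); 
            if 90<e[0][0]<480 and 90<e[0][1]<320: print(n,np.round(e[0],1),np.round(e[1],1),onplane(e[0],P(*cam(n)),.007 if n=="top" else .0035).round(4))
E
```

```text
top [(321.4, 234.0, 18.3, 18.4), (244.2, 207.8, 13.6, 13.7), (325.9, 177.1, 22.1, 22.5), (429.5, 135.5, 17.1, 17.7)]
scene [(422.7, 303.6, 5.7, 12.6), (398.7, 236.2, 12.6, 17.5), (294.1, 227.8, 19.9, 27.6), (173.2, 220.2, 7.0, 17.6), (164.8, 203.7, 17.3, 22.2), (329.5, 193.2, 13.4, 19.3)]
L (325.9, 177.1, 22.1, 22.5) (294.1, 227.8, 19.9, 27.6) [ 0.6252 -0.028   0.0095] [ 0.6256 -0.0289] [ 0.6234 -0.0275]
M (321.4, 234.0, 18.3, 18.4) (329.5, 193.2, 13.4, 19.3) [ 0.473  -0.0137  0.0098] [ 0.4735 -0.0148] [ 0.4704 -0.0133]
S (244.2, 207.8, 13.6, 13.7) (398.7, 236.2, 12.6, 17.5) [0.5443 0.1888 0.0096] [0.5446 0.1877] [0.542  0.1896]Traceback (most recent call last):
  File "<stdin>", line 16, in <module>
cv2.error: OpenCV(4.12.0) /io/opencv/modules/imgproc/src/shapedescr.cpp:361: error: (-201:Incorrect size of input array) There should be at least 5 points to fit the ellipse in function 'fitEllipseNoDirect'
```

```bash
python3 -m jog '[[[-602,-455,60],[0,0,-18.27],0],[[-602,-455,60],[0,0,-18.27],0],[[-602,-455,60],[0,0,-18.27],0],[[-602,-455,60],[0,0,-18.27],0],[[-602,-455,60],[0,0,-18.27],0],[[-602,-455,60],[0,0,-18.27],0],[[-602,-455,60],[0,0,-18.27],0],[[-602,-455,60],[0,0,-18.27],0],[[-602,-455,60],[0,0,-18.27],0],[[-602,-455,60],[0,0,-18.27],0],[[-602,-455,60],[0,0,-18.27],0],[[-602,-455,60],[0,0,-18.27],0]]'
```

```text
time_s: 1.15
position: [0.4785, 0.1838, 0.1829]
tcp_rot: [[-1.0, 0.0, -0.0], [0.0, 1.0, 0.0], [0.0, 0.0, -1.0]]
force: [-0.7, 0.1, 0.7]
opening: 1.0
```

```bash
python3 -m jog '[[[-146,-212,63],[0,0,0],0],[[-146,-212,63],[0,0,0],0],[[-146,-212,63],[0,0,0],0],[[-146,-212,63],[0,0,0],0],[[-146,-212,63],[0,0,0],0],[[-146,-212,63],[0,0,0],0],[[-146,-212,63],[0,0,0],0],[[-146,-212,63],[0,0,0],0],[[-146,-212,63],[0,0,0],0],[[-146,-212,63],[0,0,0],0]]'
python3 - <<'E'
from h import *
M=P(*cam("wrist")); im=vision.capture("wrist"); cv2.imwrite("pics/w1.png",im[:,:,::-1])
print(rings(im,300)); [print(r,onplane(r[:2],M,.012)) for r in rings(im,300)]
E
```

```text
time_s: 1.98
position: [0.6224, -0.0249, 0.12]
tcp_rot: [[-1.0, -0.001, -0.002], [-0.001, 1.0, 0.001], [0.002, 0.001, -1.0]]
force: [-0.5, 0.2, -0.3]
opening: 1.001
[(318.4, 273.6, 18.5, 629.5), (103.1, 138.5, 28.7, 67.3), (357.4, 107.1, 210.4, 699.4)]
(318.4, 273.6, 18.5, 629.5) [ 0.6902664  -0.02375538]
(103.1, 138.5, 28.7, 67.3) [ 0.57720338 -0.18895993]
(357.4, 107.1, 210.4, 699.4) [0.55379706 0.00532757]
```

View pics/w1.png

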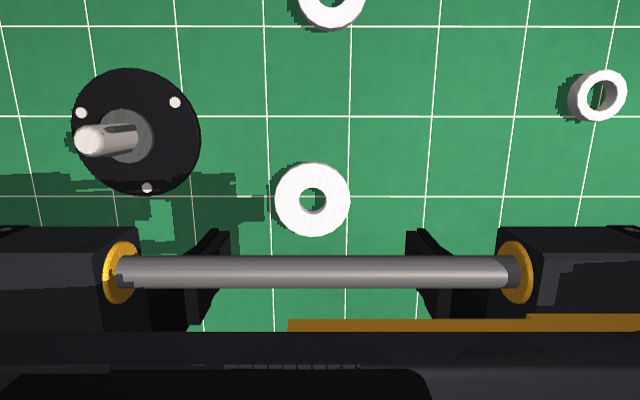

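The wrist view shows the large ring at (312,200), the plate at (136,132) with the spindle top at about (88,141), the small ring at (597,96) and the medium ring cut off at the top edge.

```bash
cat >> h.py <<'E'
def face(im,c,r,lo=225,k=5):
    """ellipse of the bright top face near pixel c"""
    m=(im.min(2)>lo).astype(np.uint8); m=cv2.morphologyEx(m,cv2.MORPH_OPEN,np.ones((k,k)))
    best=None
    for q in cv2.findContours(m,0,cv2.CHAIN_APPROX_NONE)[0]:
        if len(q)>12:
            e=cv2.fitEllipse(cv2.convexHull(q)); d=np.hypot(e[0][0]-c[0],e[0][1]-c[1])
            if d<r and (best is None or cv2.contourArea(q)>best[2]): best=(e[0],e[1],cv2.contourArea(q))
    return best
def dark(im,c,r,hi=50):
    m=(im.max(2)<hi).astype(np.uint8); m=cv2.morphologyEx(m,cv2.MORPH_CLOSE,np.ones((9,9)))
    out=[]
    for q in cv2.findContours(m,0,cv2.CHAIN_APPROX_NONE)[0]:
        if cv2.contourArea(q)>200:
            e=cv2.fitEllipse(cv2.convexHull(q))
            if np.hypot(e[0][0]-c[0],e[0][1]-c[1])<r: out.append((e[0],e[1]))
    return out
E
python3 - <<'E'
from h import *
M=P(*cam("wrist")); im=cv2.imread("pics/w1.png")[:,:,::-1]
print(im[200,290],im[141,88],im[135,115],im[96,620],im[105,112],im[85,115],im[145,145])
for n,c,z in(("L",(312,200),.012),("S",(600,92),.012),("sp",(88,141),.066)):
    for lo in(190,225):
        f=face(im,c,20,lo); print(n,lo,f and (np.round(f[0],1),np.round(f[1],1),onplane(f[0],M,z).round(4)))
for e in dark(im,(136,132),30): print("plate",np.round(e[0],1),np.round(e[1],1),onplane(e[0],M,.007).round(4))
t=cv2.imread("pics/top0.png")[:,:,::-1];Mt=P(*cam("top"))
for e in dark(t,(378,197),15): print("plate top",np.round(e[0],1),np.round(e[1],1),onplane(e[0],Mt,.007).round(4))
E
```

```text
[251 249 249] [229 223 214] [161 154 147] [254 253 253] [32 31 34] [33 32 35] [100 100 100]
L 190 (array([312.3, 199.5]), array([73.6, 75.8]), array([ 0.6257, -0.0284]))
L 225 (array([312.3, 199.7]), array([72.9, 75.5]), array([ 0.6258, -0.0284]))
S 190 (array([601.9,  94.9]), array([45.2, 54.9]), array([0.5448, 0.1875]))
S 225 (array([601.9,  95. ]), array([44.8, 54.6]), array([0.5449, 0.1875]))
sp 190 (array([ 87. , 140.6]), array([24.6, 26. ]), array([ 0.5744, -0.1661]))
sp 225 None
plate [135.6 131.7] [120.9 136.7] [ 0.5727 -0.1658]
plate top [378.4 196.4] [35.4 38.3] [ 0.5727 -0.169 ]
```

```bash
python3 -m jog '[[[-1,-3,30],[0,0,0],0],[[-1,-3,60],[0,0,0],0],[[-1,-3,90],[0,0,0],0],[[-1,-3,90],[0,0,0],0],[[-1,-3,90],[0,0,0],0]]'
```

```text
time_s: 2.45
position: [0.6228, -0.0274, 0.0294]
tcp_rot: [[-1.0, -0.002, -0.004], [-0.002, 1.0, 0.001], [0.004, 0.001, -1.0]]
force: [1.1, -0.2, 0.3]
opening: 0.995
```

```bash
python3 -m jog '[[[-3,-1,14],[0,0,0],0],[[-3,-1,27],[0,0,0],0],[[-3,-1,27],[0,0,0],0],[[-3,-1,27],[0,0,0],0],[[-3,-1,27],[0,0,0],0.3],[[-3,-1,27],[0,0,0],0.6],[[-3,-1,27],[0,0,0],1],[[-3,-1,27],[0,0,0],1],[[-3,-1,27],[0,0,0],1],[[-3,-1,27],[0,0,0],1],[[-3,-1,27],[0,0,0],1],[[-3,-1,27],[0,0,0],1]]'
```

```text
time_s: 3.45
position: [0.628, -0.0303, 0.0035]
tcp_rot: [[-1.0, -0.0, 0.0], [-0.0, 1.0, -0.0], [-0.0, -0.0, -1.0]]
force: [-0.4, 0.2, 2.9]
opening: 0.705
```

```bash
python3 -m jog '[[[0,0,-35],[0,0,0],1],[[0,0,-75],[0,0,0],1],[[0,0,-110],[0,0,0],1],[[-6,-40,-110],[0,0,0],1],[[-12,-80,-110],[0,0,0],1],[[-12,-115,-110],[0,0,0],1],[[-12,-136,-110],[0,0,0],1],[[-12,-136,-110],[0,0,0],1],[[-12,-136,-110],[0,0,0],1],[[-12,-136,-110],[0,0,0],1]]'
python3 - <<'E'
from h import *
K,C=cam("wrist");M=P(K,C); s=bot.read_state(); im=vision.capture("wrist"); cv2.imwrite("pics/w2.png",im[:,:,::-1])
print(s["position"],s["force"],s["opening"])
sp=np.array([.574,-.1665,.066]); c=proj(sp,M); print("pred",c)
f=face(im,c,25,150); print(f and (f[0],f[1],onplane(f[0],M,.066)))
for e in dark(im,proj([.573,-.167,.007],M),30): print("plate",np.round(e[0],1),np.round(e[1],1),onplane(e[0],M,.007).round(4))
E
```

```text
time_s: 4.28
position: [0.639, -0.1654, 0.1124]
tcp_rot: [[-1.0, 0.0, -0.002], [0.0, 1.0, 0.001], [0.002, 0.001, -1.0]]
force: [0.2, 1.3, -1.1]
opening: 0.7
[ 0.63897089 -0.16542892  0.11240919] [ 0.2007842   1.28734913 -1.07964007] 0.6996876458691839
pred [315.06473698 112.78779268]
((315.7518615722656, 112.44683074951172), (29.687326431274414, 29.965965270996094), array([ 0.57380757, -0.16610018]))
plate [314.1 109.8] [130.7 135.7] [ 0.5724 -0.1676]
```

View pics/w2.png

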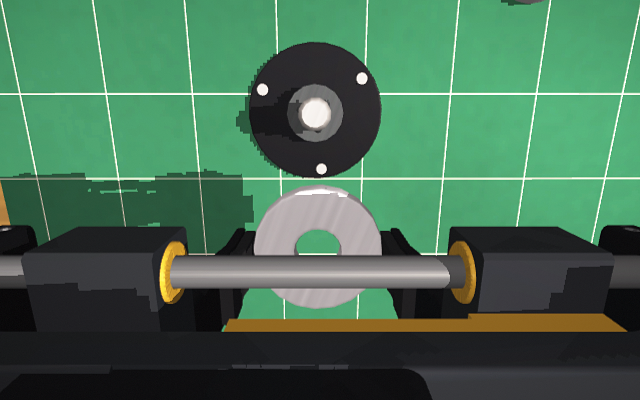

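Run:
```python
from h import *
M=P(*cam("wrist")); im=cv2.imread("pics/w2.png")[:,:,::-1]; s=bot.read_state()["position"]; z=s[2]-.0035
print(s)
for u in(310,318,326): print(u,im[183:200,u].mean(1).astype(int),im[222:236,u].mean(1).astype(int),im[300:314,u].mean(1).astype(int))
f=im.astype(int); m=((f.max(2)-f.min(2)<40)&(f.min(2)>95)).astype(np.uint8); 
lower=[];
for u in range(290,348,2):
    col=np.where(m[295:320,u])[0]; 
    if len(col): lower.append((u,295+col.max()+.5))
from scipy.optimize import least_squares
q=np.array([onplane(p,M,z+.012) for p in lower]); 
r=least_squares(lambda c:np.hypot(*(q-c).T)-.031,[.64,-.165]).x; print("outer far edge, top z",r,np.std(np.hypot(*(q-r).T)))
# near silhouette = bottom edge
up=[(u,180+np.where(m[180:215,u])[0].min()-.5) for u in range(290,348,2)]
q=np.array([onplane(p,M,z) for p in up]); r=least_squares(lambda c:np.hypot(*(q-c).T)-.031,[.64,-.165]).x; print("near edge, bottom z",r,np.std(np.hypot(*(q-r).T)))
```

```text
[ 0.63910241 -0.16488076  0.11256487]
310 [123 125 137 150 153 162 177 234 255 254 255 253 175 180 181 180 179] [178 178 177 177 176 174 169 158 140 119 122 123 122 123] [172 172 172 173 173 174 172 160 133 118 121 120 118 119]
318 [121 135 156 165 170 182 230 253 254 255 253 175 181 182 182 182 182] [176 176 178 178 179 174 164 143 118 119 120 121 122 123] [178 178 179 179 179 178 177 169 149 115 118 118 118 119]
326 [123 124 143 168 164 159 200 241 255 255 253 171 177 178 177 177 178] [176 174 173 172 171 171 168 162 147 112 122 124 123 123] [177 177 177 178 179 178 174 156 123 118 118 118 120 120]
outer far edge, top z [ 0.63659235 -0.16493729] 0.00017094454933840923
near edge, bottom z [ 0.63840852 -0.16445384] 0.00017367190148282903
```

```bash
python3 -m jog '[[[32,-1,0],[0,0,0],1],[[55,-1.5,0],[0,0,0],1],[[63,-1.5,0],[0,0,0],1],[[63,-1.5,0],[0,0,0],1],[[63,-1.5,20],[0,0,0],1],[[63,-1.5,38],[0,0,0],1],[[63,-1.5,38],[0,0,0],1],[[63,-1.5,38],[0,0,0],1],[[63,-1.5,38],[0,0,0],1]]'
python3 - <<'E'
from h import *
K,C=cam("wrist");M=P(K,C); s=bot.read_state(); im=vision.capture("wrist"); cv2.imwrite("pics/w3.png",im[:,:,::-1]); print(s["position"],s["force"])
E
```

```text
time_s: 5.08
position: [0.5783, -0.1677, 0.0757]
tcp_rot: [[-1.0, -0.001, 0.002], [-0.001, 1.0, -0.001], [-0.002, -0.001, -1.0]]
force: [-0.1, 0.3, -0.7]
opening: 0.703
[ 0.57825866 -0.16771059  0.0757267 ] [-0.11124025  0.34006761 -0.72396414]
```

View pics/w3.png

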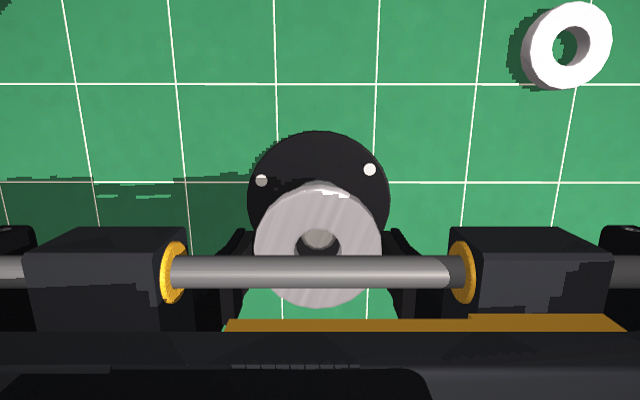

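The wrist view shows the ring over the spindle. The spindle top is visible through the bore at about (318,238), centred sideways. The medium ring is at (568,45).

Run:
```python
from h import *
s=bot.read_state(); M=P(*cam("wrist"));print(s["position"],s["force"]); im=cv2.imread("pics/w3.png")[:,:,::-1]
f=face(im,(568,45),20,190); print("M",f[:2],onplane(f[0],M,.012))
print(im[243,286:352].mean(1).astype(int)); print(im[220:258,318].mean(1).astype(int))
for sp in((.574,-.1665),(.5725,-.1675)):
    print([proj([sp[0]+dx,sp[1]+dy,.066],M).round(1) for dx,dy in((0,-.0075),(0,.0075),(-.0075,0),(.0075,0))])
```

```text
[ 0.5782779  -0.16789334  0.07607227] [ 0.57811572  0.08212581 -1.77259877]
M ((570.9603271484375, 44.66816329956055), (76.52534484863281, 92.43158721923828)) [ 0.47388074 -0.01554932]
[178 178 178 177 177 178 176 170 164 133  61  32  37  37  38  36  36  37
  62  94 100 109 141 145 146 145 145 144 144 142 141 141 142 144 148 146
 145 144 142 141 143 142 134  96  86  83  70  39  35  37  37  35  35  82
 174 176 178 180 179 178 177 177 177 176 177 179]
[174 176 175 177 178 178 178 173 166 152 144 144 145 143 143 143 144 143
 142 141 141 141 140 142 143 146 143 124  84  69  33  36  37  36  38  47
  64  78]
[array([305.3, 232.8]), array([334. , 232.8]), array([319.7, 219.1]), array([319.6, 246.1])]
[array([303.4, 230. ]), array([332.1, 230.1]), array([317.8, 216.4]), array([317.7, 243.5])]
```

Run:
```python
from h import *
s=bot.read_state(); M=P(*cam("wrist")); p=s["position"]
for zz in(.006,.0085,.011):
    a,b,c=[onplane((318,r),M,p[2]+zz)[0]-p[0] for r in(193.8,308,228.8)]
    print(zz,"near",a+.031,"far",b-.031,"mid",(a+b)/2,"diam",b-a,"bore",c+.011)
```

```text
0.006 near 0.0017610189845421453 far -0.001036376788991461 mid 0.00036232109777534216 diam 0.05920260422646639 bore -0.0011911557691843926
0.0085 near 0.001145440197696218 far -0.0026021929944452793 mid -0.0007283763983745306 diam 0.0582523668078585 bore -0.002080362408496638
0.011 near 0.0005298614108502908 far -0.004168009199899209 mid -0.0018190738945244589 diam 0.0573021293892505 bore -0.0029695690478088836
```

```bash
python3 -m jog '[[[3,0.5,0],[0,0,0],1],[[3,0.5,0],[0,0,0],1],[[3,0.5,2],[0,0,0],1],[[3,0.5,4],[0,0,0],1],[[3,0.5,6],[0,0,0],1],[[3,0.5,7],[0,0,0],1],[[3,0.5,7],[0,0,0],1],[[3,0.5,7],[0,0,0],1]]'
```

```text
time_s: 5.8
position: [0.5737, -0.1673, 0.068]
tcp_rot: [[-1.0, 0.0, -0.0], [0.0, 1.0, 0.0], [0.0, 0.0, -1.0]]
force: [0.4, -0.4, -1.7]
opening: 0.708
```

Run:
```python
from h import *
for i in range(2):
    s=bot.read_state(); M=P(*cam("wrist")); im=vision.capture("wrist"); print(s["position"],s["force"],s["qvel"].round(1))
cv2.imwrite("pics/w4.png",im[:,:,::-1])
print(im[243,286:352].mean(1).astype(int)); print(im[220:258,318].mean(1).astype(int))
print([proj([.574+dx,-.1665+dy,.066],M).round(1) for dx,dy in((0,-.0075),(0,.0075),(-.0075,0),(.0075,0))])
cv2.imwrite("pics/w4c.png",cv2.resize(im[170:330,230:410,::-1],None,fx=4,fy=4,interpolation=cv2.INTER_CUBIC)[:600])
```

```text
[ 0.57371993 -0.16728098  0.06798215] [ 0.41678849 -0.356537   -1.67341304] [ 0.  -0.2 -0.   0.   0.2  0. ]
[ 0.57375795 -0.16730149  0.06804754] [-0.14673822 -0.83536332 -0.78733514] [-0.  -0.1  0.   0.1  0.1  0. ]
[176 176 176 174 176 175 173 167 161 133  57  31  53  96 115 125 135 140
 142 139 139 139 143 146 148 146 143 144 143 143 143 143 142 141 142 140
 140 138 141 144 145 144 144 141 141 124 101  96  90  84  80  74  42  79
 172 175 175 177 176 174 176 175 173 172 174 176]
[171 173 173 173 176 175 175 172 163 141 125 132 138 142 145 146 143 144
 143 143 144 142 142 142 142 141 140 141 141 141 141 139 139 142 128  79
  59  78]
[array([303.7, 246.8]), array([333.4, 246.8]), array([318.5, 232.7]), array([318.5, 260.5])]
```

View pics/w4c.png

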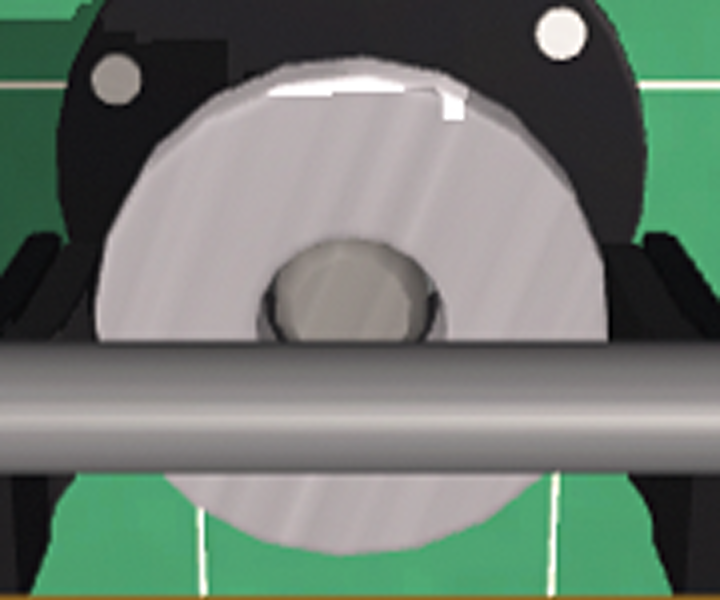

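The crop shows the spindle top inside the bore, centred sideways to within a pixel. I'll descend slowly and watch the forces.

```bash
python3 -m jog '[[[-1,0,0],[0,0,0],1],[[-1,0,1],[0,0,0],1],[[-1,0,2],[0,0,0],1],[[-1,0,3],[0,0,0],1],[[-1,0,4],[0,0,0],1],[[-1,0,4],[0,0,0],1]]'
```

```text
time_s: 6.4
position: [0.5748, -0.1672, 0.0639]
tcp_rot: [[-1.0, -0.0, 0.0], [-0.0, 1.0, 0.0], [-0.0, 0.0, -1.0]]
force: [0.4, -0.5, -1.4]
opening: 0.701
```

```bash
python3 -m jog '[[[0,0,1.5],[0,0,0],1],[[0,0,3],[0,0,0],1],[[0,0,4.5],[0,0,0],1],[[0,0,6],[0,0,0],1],[[0,0,7.5],[0,0,0],1],[[0,0,9],[0,0,0],1],[[0,0,9],[0,0,0],1]]'
```

```text
time_s: 6.98
position: [0.5752, -0.1674, 0.055]
tcp_rot: [[-1.0, 0.0, 0.001], [0.0, 1.0, -0.0], [-0.001, -0.0, -1.0]]
force: [1.7, 0.1, -1.7]
opening: 0.703
```

```bash
python3 -m jog '[[[-0.4,0,1.5],[0,0,0],1],[[-0.4,0,3],[0,0,0],1],[[-0.4,0,4.5],[0,0,0],1],[[-0.4,0,6],[0,0,0],1],[[-0.4,0,7.5],[0,0,0],1],[[-0.4,0,9],[0,0,0],1],[[-0.4,0,10],[0,0,0],1]]'
```

```text
time_s: 7.57
position: [0.5755, -0.1675, 0.0451]
tcp_rot: [[-1.0, -0.0, 0.001], [-0.0, 1.0, -0.0], [-0.001, -0.0, -1.0]]
force: [1.9, 0.1, 2.1]
opening: 0.707
```

```bash
python3 -m jog '[[[-0.4,0,1.5],[0,0,0],1],[[-0.4,0,3],[0,0,0],1],[[-0.4,0,4.5],[0,0,0],1],[[-0.4,0,6],[0,0,0],1],[[-0.4,0,7.5],[0,0,0],1],[[-0.4,0,9],[0,0,0],1],[[-0.4,0,10.5],[0,0,0],1],[[-0.4,0,12],[0,0,0],1],[[-0.4,0,13.5],[0,0,0],1],[[-0.4,0,15],[0,0,0],1]]'
```

```text
time_s: 8.4
position: [0.5756, -0.1673, 0.03]
tcp_rot: [[-1.0, -0.0, 0.0], [-0.0, 1.0, -0.0], [-0.0, -0.0, -1.0]]
force: [1.2, -0.4, 2.2]
opening: 0.709
```

```bash
python3 -m jog '[[[0,0,1],[0,0,0],1],[[0,0,2],[0,0,0],1],[[0,0,3],[0,0,0],1],[[0,0,3.5],[0,0,0],1],[[0,0,3.5],[0,0,0],1]]'; python3 -m jog '[[[0,0,0.5],[0,0,0],1],[[0,0,1],[0,0,0],1],[[0,0,1],[0,0,0],1]]'
```

```text
time_s: 8.82
position: [0.5756, -0.1673, 0.0265]
tcp_rot: [[-1.0, -0.0, 0.0], [-0.0, 1.0, -0.0], [-0.0, -0.0, -1.0]]
force: [2.0, -0.9, 1.7]
opening: 0.7
time_s: 9.07
position: [0.5756, -0.1673, 0.0256]
tcp_rot: [[-1.0, -0.0, 0.0], [-0.0, 1.0, -0.0], [-0.0, -0.0, -1.0]]
force: [1.4, -2.0, 2.0]
opening: 0.7
```

```bash
python3 -m jog '[[[0,0,0.5],[0,0,0],1],[[0,0,1],[0,0,0],1],[[0,0,1],[0,0,0],1]]'
```

```text
time_s: 9.32
position: [0.5757, -0.1673, 0.0252]
tcp_rot: [[-1.0, -0.0, 0.0], [-0.0, 1.0, -0.0], [-0.0, -0.0, -1.0]]
force: [0.3, 0.6, 6.0]
opening: 0.708
```

```bash
python3 -m jog '[[[0,0,0.5],[0,0,0],1],[[0,0,1],[0,0,0],1],[[0,0,1],[0,0,0],1],[[0,0,1],[0,0,0],1]]'
```

```text
time_s: 9.65
position: [0.5757, -0.1673, 0.0252]
tcp_rot: [[-1.0, -0.0, 0.001], [-0.0, 1.0, -0.0], [-0.001, -0.0, -1.0]]
force: [-1.1, 0.6, 11.1]
opening: 0.703
```

```bash
python3 -m jog '[[[0,0,0.5],[0,0,0],1],[[0,0,1.2],[0,0,0],1],[[0,0,1.2],[0,0,0],1],[[0,0,1.2],[0,0,0],1],[[0,0,1.2],[0,0,0],1],[[0,0,1.2],[0,0,0],1],[[0,0,1.2],[0,0,0],1],[[0,0,1.2],[0,0,0],1]]'
```

```text
time_s: 10.32
position: [0.5758, -0.1673, 0.0251]
tcp_rot: [[-1.0, -0.0, 0.001], [-0.0, 1.0, -0.001], [-0.001, -0.001, -1.0]]
force: [-2.5, 1.0, 17.9]
opening: 0.707
```

```bash
python3 -m jog '[[[0,0,-2.5],[0,0,0],1],[[0,0,-2.5],[0,0,0],0.1],[[0,0,-2.5],[0,0,0],0],[[0,0,-2.5],[0,0,0],0],[[0,0,-2.5],[0,0,0],0],[[0,0,-10],[0,0,0],0],[[0,0,-35],[0,0,0],0],[[0,0,-70],[0,0,0],0],[[0,0,-95],[0,0,0],0],[[40,40,-95],[0,0,0],0],[[70,70,-95],[0,0,0],0],[[95,110,-95],[0,0,0],0]]'; python3 -m jog '[[[7,42,0],[0,0,0],0],[[7,42,30],[0,0,0],0],[[7,42,30],[0,0,0],0],[[7,42,30],[0,0,0],0],[[7,42,30],[0,0,0],0]]'
python3 - <<'E'
from h import *
s=bot.read_state(); M=P(*cam("wrist")); im=vision.capture("wrist"); cv2.imwrite("pics/w5.png",im[:,:,::-1]); print(s["position"],s["force"])
f=face(im,proj([.4737,-.015,.012],M),25,190); print("M",f and (f[:2],onplane(f[0],M,.012)))
t=vision.capture("top"); cv2.imwrite("pics/top1.png",t[:,:,::-1])
E
```

```text
time_s: 11.32
position: [0.4911, -0.0741, 0.1183]
tcp_rot: [[-1.0, 0.002, 0.0], [0.002, 1.0, -0.0], [-0.0, -0.0, -1.0]]
force: [0.3, 1.1, 0.2]
opening: 0.999
time_s: 11.73
position: [0.4867, -0.0332, 0.088]
tcp_rot: [[-1.0, 0.001, 0.001], [0.001, 1.0, -0.001], [-0.001, -0.001, -1.0]]
force: [0.6, 0.1, 0.5]
opening: 0.999
[ 0.48668449 -0.0332144   0.08799476] [0.62533003 0.09362155 0.50013501]
M (((343.42669677734375, 188.19630432128906), (67.69100189208984, 69.6108169555664)), array([ 0.4735105 , -0.01482855]))
```

```bash
python3 -m jog '[[[13,18,25],[0,0,0],0],[[13,18,55],[0,0,0],0],[[13,18,65],[0,0,0],0],[[13,18,65],[0,0,0],0],[[13,18,65],[0,0,0],0],[[13,18,65],[0,0,0],0]]'
```

```text
time_s: 12.33
position: [0.4741, -0.0152, 0.0234]
tcp_rot: [[-1.0, 0.001, 0.003], [0.001, 1.0, -0.001], [-0.003, -0.001, -1.0]]
force: [0.3, -0.3, 0.6]
opening: 0.999
```

View pics/w5.png

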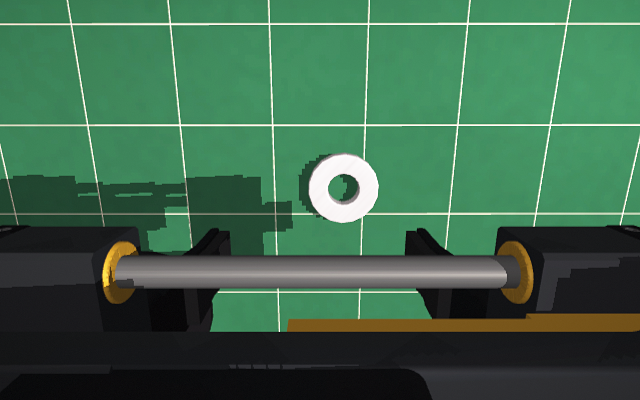

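The view shows the medium ring at (343,188) with a clear approach.

```bash
python3 -m jog '[[[0.5,0,10],[0,0,0],0],[[0.5,0,20],[0,0,0],0],[[0.5,0,20],[0,0,0],0],[[0.5,0,20],[0,0,0],0.3],[[0.5,0,20],[0,0,0],0.6],[[0.5,0,20],[0,0,0],1],[[0.5,0,20],[0,0,0],1],[[0.5,0,20],[0,0,0],1],[[0.5,0,20],[0,0,0],1],[[0.5,0,20],[0,0,0],1],[[0.5,0,20],[0,0,0],1]]'
```

```text
time_s: 13.25
position: [0.4722, -0.0143, 0.0026]
tcp_rot: [[-1.0, -0.0, 0.0], [-0.0, 1.0, -0.0], [-0.0, -0.0, -1.0]]
force: [0.5, 0.9, 1.3]
opening: 0.565
```

```bash
python3 -m jog '[[[0,0,-35],[0,0,0],1],[[0,0,-75],[0,0,0],1],[[0,0,-100],[0,0,0],1],[[-20,-30,-100],[0,0,0],1],[[-40,-60,-100],[0,0,0],1],[[-60,-92,-100],[0,0,0],1],[[-80,-122,-100],[0,0,0],1],[[-95,-146,-100],[0,0,0],1],[[-100,-153,-100],[0,0,0],1],[[-100,-153,-100],[0,0,0],1],[[-100,-153,-100],[0,0,0],1],[[-100,-153,-100],[0,0,0],1]]'
python3 -m jog '[[[0,0,12],[0,0,0],1],[[0,0,24],[0,0,0],1],[[0,0,28],[0,0,0],1],[[0,0,28],[0,0,0],1],[[0,0,28],[0,0,0],1],[[0,0,28],[0,0,0],1]]'
```

```text
time_s: 14.25
position: [0.5702, -0.1654, 0.1019]
tcp_rot: [[-1.0, -0.001, -0.003], [-0.001, 1.0, 0.002], [0.003, 0.002, -1.0]]
force: [0.3, 0.4, 0.1]
opening: 0.563
time_s: 14.75
position: [0.5722, -0.1672, 0.0744]
tcp_rot: [[-1.0, -0.0, -0.0], [-0.0, 1.0, -0.0], [0.0, -0.0, -1.0]]
force: [0.5, 0.1, -0.7]
opening: 0.562
```

```bash
python3 -m jog '[[[0,0,3],[0,0,0],1],[[0,0,5],[0,0,0],1],[[0,0,6.5],[0,0,0],1],[[0,0,8],[0,0,0],1],[[0,0,8],[0,0,0],1]]'; python3 -m jog '[[[0,0,1],[0,0,0],1],[[0,0,2],[0,0,0],1],[[0,0,3],[0,0,0],1],[[0,0,4],[0,0,0],1],[[0,0,4],[0,0,0],1]]'
```

```text
time_s: 15.17
position: [0.5719, -0.1673, 0.0662]
tcp_rot: [[-1.0, -0.0, -0.0], [-0.0, 1.0, 0.0], [0.0, 0.0, -1.0]]
force: [-0.3, 0.0, 0.3]
opening: 0.565
time_s: 15.58
position: [0.572, -0.1672, 0.0622]
tcp_rot: [[-1.0, -0.0, -0.0], [-0.0, 1.0, 0.0], [0.0, 0.0, -1.0]]
force: [-0.3, -0.7, -0.9]
opening: 0.565
```

Past the taper (underside at about 0.0596) with no lateral force, so I'll carry on down.

```bash
python3 -m jog '[[[0,0,1.5],[0,0,0],1],[[0,0,3],[0,0,0],1],[[0,0,4.5],[0,0,0],1],[[0,0,6],[0,0,0],1],[[0,0,7.5],[0,0,0],1],[[0,0,9],[0,0,0],1],[[0,0,10.5],[0,0,0],1],[[0,0,12],[0,0,0],1],[[0,0,12],[0,0,0],1]]'
```

```text
time_s: 16.33
position: [0.572, -0.1672, 0.0501]
tcp_rot: [[-1.0, -0.0, -0.0], [-0.0, 1.0, 0.0], [0.0, 0.0, -1.0]]
force: [-0.5, 0.4, -0.7]
opening: 0.562
```

```bash
python3 -m jog '[[[0,0,1.5],[0,0,0],1],[[0,0,3],[0,0,0],1],[[0,0,4.5],[0,0,0],1],[[0,0,6],[0,0,0],1],[[0,0,7.5],[0,0,0],1],[[0,0,9],[0,0,0],1],[[0,0,10],[0,0,0],1]]'
```

```text
time_s: 16.92
position: [0.572, -0.1673, 0.0402]
tcp_rot: [[-1.0, -0.0, -0.0], [-0.0, 1.0, 0.0], [0.0, 0.0, -1.0]]
force: [0.1, 0.6, 0.9]
opening: 0.566
```

```bash
python3 -m jog '[[[0,0,0.7],[0,0,0],1],[[0,0,1.4],[0,0,0],1],[[0,0,2],[0,0,0],1],[[0,0,2],[0,0,0],1]]';python3 -m jog '[[[0,0,0.5],[0,0,0],1],[[0,0,1],[0,0,0],1],[[0,0,1.5],[0,0,0],1],[[0,0,1.5],[0,0,0],1]]'
```

```text
time_s: 17.25
position: [0.572, -0.1673, 0.0383]
tcp_rot: [[-1.0, -0.0, -0.0], [-0.0, 1.0, 0.0], [0.0, 0.0, -1.0]]
force: [-0.7, 0.6, -1.3]
opening: 0.564
time_s: 17.58
position: [0.5721, -0.1673, 0.0369]
tcp_rot: [[-1.0, -0.0, -0.0], [-0.0, 1.0, 0.0], [0.0, 0.0, -1.0]]
force: [-1.4, 0.3, 0.3]
opening: 0.565
```

```bash
python3 -m jog '[[[0,0,0.5],[0,0,0],1],[[0,0,1],[0,0,0],1],[[0,0,1],[0,0,0],1]]'
```

```text
time_s: 17.83
position: [0.5723, -0.1674, 0.0364]
tcp_rot: [[-1.0, -0.0, 0.0], [-0.0, 1.0, -0.0], [-0.0, -0.0, -1.0]]
force: [-0.7, 1.5, 3.7]
opening: 0.563
```

```bash
python3 -m jog '[[[0,0,0.7],[0,0,0],1],[[0,0,1.4],[0,0,0],1],[[0,0,1.9],[0,0,0],1],[[0,0,1.9],[0,0,0],1],[[0,0,1.9],[0,0,0],1]]'
```

```text
time_s: 18.25
position: [0.5723, -0.1674, 0.0362]
tcp_rot: [[-1.0, -0.0, 0.001], [-0.0, 1.0, -0.001], [-0.001, -0.001, -1.0]]
force: [-5.0, 0.9, 13.9]
opening: 0.56
```

```bash
python3 -m jog '[[[0,0,0.7],[0,0,0],1],[[0,0,0.7],[0,0,0],1],[[0,0,0.7],[0,0,0],1],[[0,0,0.7],[0,0,0],1],[[0,0,0.7],[0,0,0],1],[[0,0,0.7],[0,0,0],1],[[0,0,0.7],[0,0,0],1],[[0,0,0.7],[0,0,0],1]]'
```

```text
time_s: 18.92
position: [0.5724, -0.1674, 0.0362]
tcp_rot: [[-1.0, -0.0, 0.001], [-0.0, 1.0, -0.001], [-0.001, -0.001, -1.0]]
force: [-5.4, 1.6, 18.0]
opening: 0.567
```

```bash
python3 -m jog '[[[0,0,-2.5],[0,0,0],1],[[0,0,-2.5],[0,0,0],0.1],[[0,0,-2.5],[0,0,0],0],[[0,0,-2.5],[0,0,0],0],[[0,0,-2.5],[0,0,0],0],[[0,0,-10],[0,0,0],0],[[0,0,-35],[0,0,0],0],[[0,0,-70],[0,0,0],0],[[0,0,-90],[0,0,0],0],[[4,40,-90],[0,0,0],0],[[8,80,-90],[0,0,0],0],[[12,120,-90],[0,0,0],0]]'; python3 -m jog '[[[15,200,10],[0,0,0],0],[[15,200,10],[0,0,0],0],[[15,200,10],[0,0,0],0],[[15,200,10],[0,0,0],0],[[15,200,10],[0,0,0],0],[[15,220,30],[0,0,0],0],[[15,220,30],[0,0,0],0],[[15,220,30],[0,0,0],0],[[15,220,30],[0,0,0],0],[[15,220,30],[0,0,0],0]]'
python3 - <<'E'
from h import *
s=bot.read_state(); M=P(*cam("wrist")); im=vision.capture("wrist"); cv2.imwrite("pics/w6.png",im[:,:,::-1]); print(s["position"],s["force"])
f=face(im,proj([.5447,.1875,.012],M),25,190); print("S",f and (f[:2],onplane(f[0],M,.012)))
E
```

```text
time_s: 19.92
position: [0.5604, -0.0469, 0.1244]
tcp_rot: [[-1.0, 0.002, 0.002], [0.002, 1.0, -0.0], [-0.002, -0.0, -1.0]]
force: [0.0, 0.7, 0.2]
opening: 1.0
time_s: 20.75
position: [0.5458, 0.1714, 0.094]
tcp_rot: [[-1.0, 0.002, 0.001], [0.002, 1.0, -0.0], [-0.001, -0.0, -1.0]]
force: [0.8, 0.3, -0.2]
opening: 0.998
[0.54583212 0.1714461  0.09396645] [ 0.79908198  0.33453952 -0.24145198]
S (((339.81268310546875, 202.26390075683594), (48.555641174316406, 50.50741195678711)), array([0.54449395, 0.18788154]))
```

```bash
python3 -m jog '[[[1,16.5,25],[0,0,0],0],[[1,16.5,55],[0,0,0],0],[[1,16.5,70],[0,0,0],0],[[1,16.5,70],[0,0,0],0],[[1,16.5,70],[0,0,0],0],[[1,16.5,70],[0,0,0],0]]'
```

```text
time_s: 21.3
position: [0.5453, 0.1885, 0.0245]
tcp_rot: [[-1.0, 0.001, 0.002], [0.001, 1.0, 0.0], [-0.002, 0.0, -1.0]]
force: [-0.0, -0.0, 0.1]
opening: 0.998
```

```bash
python3 -m jog '[[[0.5,-0.5,11],[0,0,0],0],[[0.5,-0.5,21.5],[0,0,0],0],[[0.5,-0.5,21.5],[0,0,0],0],[[0.5,-0.5,21.5],[0,0,0],0.3],[[0.5,-0.5,21.5],[0,0,0],0.6],[[0.5,-0.5,21.5],[0,0,0],1],[[0.5,-0.5,21.5],[0,0,0],1],[[0.5,-0.5,21.5],[0,0,0],1],[[0.5,-0.5,21.5],[0,0,0],1],[[0.5,-0.5,21.5],[0,0,0],1],[[0.5,-0.5,21.5],[0,0,0],1],[[0.5,-0.5,21.5],[0,0,0],1]]'
```

```text
time_s: 22.3
position: [0.5436, 0.1887, 0.0019]
tcp_rot: [[-1.0, -0.0, 0.0], [-0.0, 1.0, -0.0], [-0.0, -0.0, -1.0]]
force: [-0.5, -0.2, 0.5]
opening: 0.42
```

```bash
python3 -m jog '[[[0,0,-35],[0,0,0],1],[[0,0,-75],[0,0,0],1],[[0,0,-100],[0,0,0],1],[[-3,-40,-100],[0,0,0],1],[[-6,-80,-100],[0,0,0],1],[[-9,-120,-100],[0,0,0],1],[[-13,-160,-100],[0,0,0],1],[[-16,-200,-100],[0,0,0],1],[[-19,-240,-100],[0,0,0],1],[[-23,-280,-100],[0,0,0],1],[[-26,-320,-100],[0,0,0],1],[[-29,-345,-100],[0,0,0],1]]'
python3 -m jog '[[[0,-11,0],[0,0,0],1],[[0,-11,0],[0,0,0],1],[[0,-11,14],[0,0,0],1],[[0,-11,26],[0,0,0],1],[[0,-11,26],[0,0,0],1],[[0,-11,26],[0,0,0],1],[[0,-11,26],[0,0,0],1],[[0,-11,26],[0,0,0],1]]'
```

```text
time_s: 23.3
position: [0.5729, -0.1606, 0.102]
tcp_rot: [[-1.0, 0.002, 0.001], [0.002, 1.0, -0.002], [-0.001, -0.002, -1.0]]
force: [0.3, -0.0, 0.2]
opening: 0.422
time_s: 23.97
position: [0.573, -0.1666, 0.0763]
tcp_rot: [[-1.0, -0.001, 0.001], [-0.001, 1.0, -0.0], [-0.001, -0.0, -1.0]]
force: [0.1, -0.3, -0.1]
opening: 0.425
```

```bash
python3 -m jog '[[[0.4,-0.6,2],[0,0,0],1],[[0.4,-0.6,5],[0,0,0],1],[[0.4,-0.6,8],[0,0,0],1],[[0.4,-0.6,8],[0,0,0],1]]'; python3 -m jog '[[[0,0,1.2],[0,0,0],1],[[0,0,2.4],[0,0,0],1],[[0,0,3.6],[0,0,0],1],[[0,0,4.8],[0,0,0],1],[[0,0,5],[0,0,0],1]]'
```

```text
time_s: 24.3
position: [0.5718, -0.1678, 0.0673]
tcp_rot: [[-1.0, 0.0, -0.001], [0.0, 1.0, 0.001], [0.001, 0.001, -1.0]]
force: [0.5, 0.4, -0.9]
opening: 0.419
time_s: 24.72
position: [0.5723, -0.1679, 0.0627]
tcp_rot: [[-1.0, -0.0, 0.0], [-0.0, 1.0, 0.0], [-0.0, 0.0, -1.0]]
force: [0.2, 0.2, 0.3]
opening: 0.423
```

```bash
python3 -m jog '[[[0,0.5,1.5],[0,0,0],1],[[0,0.5,3],[0,0,0],1],[[0,0.5,4.5],[0,0,0],1],[[0,0.5,6],[0,0,0],1],[[0,0.5,7.5],[0,0,0],1],[[0,0.5,9],[0,0,0],1],[[0,0.5,10.5],[0,0,0],1],[[0,0.5,11.5],[0,0,0],1]]'
```

```text
time_s: 25.38
position: [0.5725, -0.1675, 0.0512]
tcp_rot: [[-1.0, 0.0, 0.001], [0.0, 1.0, -0.0], [-0.001, -0.0, -1.0]]
force: [0.9, 0.4, 0.2]
opening: 0.417
```

```bash
python3 -m jog '[[[0,0,0.7],[0,0,0],1],[[0,0,1.4],[0,0,0],1],[[0,0,2],[0,0,0],1],[[0,0,2],[0,0,0],1]]'
```

```text
time_s: 25.72
position: [0.5725, -0.1674, 0.0494]
tcp_rot: [[-1.0, -0.0, 0.001], [-0.0, 1.0, -0.0], [-0.001, -0.0, -1.0]]
force: [0.8, 0.3, -0.9]
opening: 0.419
```

```bash
python3 -m jog '[[[0,0,0.6],[0,0,0],1],[[0,0,1.2],[0,0,0],1],[[0,0,1.2],[0,0,0],1]]'
```

```text
time_s: 25.97
position: [0.5724, -0.1675, 0.0482]
tcp_rot: [[-1.0, -0.0, 0.001], [-0.0, 1.0, -0.0], [-0.001, -0.0, -1.0]]
force: [1.2, 0.0, -0.4]
opening: 0.42
```

```bash
python3 -m jog '[[[0,0,0.6],[0,0,0],1],[[0,0,1.2],[0,0,0],1],[[0,0,1.6],[0,0,0],1],[[0,0,1.6],[0,0,0],1]]'
```

```text
time_s: 26.3
position: [0.5726, -0.1675, 0.0476]
tcp_rot: [[-1.0, -0.0, 0.001], [-0.0, 1.0, -0.0], [-0.001, -0.0, -1.0]]
force: [-0.6, 0.6, 6.5]
opening: 0.428
```

Contact at 0.0476, where 0.0475 was expected.

```bash
python3 -m jog '[[[0,0,0.7],[0,0,0],1],[[0,0,1.4],[0,0,0],1],[[0,0,1.4],[0,0,0],1],[[0,0,1.4],[0,0,0],1]]'
```

```text
time_s: 26.63
position: [0.5726, -0.1675, 0.0475]
tcp_rot: [[-1.0, -0.0, 0.001], [-0.0, 1.0, -0.001], [-0.001, -0.001, -1.0]]
force: [-1.8, 1.6, 13.6]
opening: 0.425
```

```bash
python3 -m jog '[[[0,0,0.75],[0,0,0],1],[[0,0,0.75],[0,0,0],1],[[0,0,0.75],[0,0,0],1],[[0,0,0.75],[0,0,0],1],[[0,0,0.75],[0,0,0],1],[[0,0,0.75],[0,0,0],1],[[0,0,0.75],[0,0,0],1],[[0,0,0.75],[0,0,0],1]]'
```

```text
time_s: 27.3
position: [0.5727, -0.1675, 0.0474]
tcp_rot: [[-1.0, -0.0, 0.002], [-0.0, 1.0, -0.001], [-0.002, -0.001, -1.0]]
force: [-2.6, 2.2, 18.4]
opening: 0.424
```

Release, lift, back away and look.

```bash
python3 -m jog '[[[0,0,-2.5],[0,0,0],1],[[0,0,-2.5],[0,0,0],0.1],[[0,0,-2.5],[0,0,0],0],[[0,0,-2.5],[0,0,0],0],[[0,0,-2.5],[0,0,0],0],[[0,0,-10],[0,0,0],0],[[0,0,-35],[0,0,0],0],[[0,0,-70],[0,0,0],0],[[-40,0,-80],[0,0,0],0],[[-70,0,-80],[0,0,0],0],[[-70,0,-80],[0,0,0],0],[[-70,0,-80],[0,0,0],0]]'
python3 - <<'E'
from h import *
import os
M=P(*cam("wrist")); im=vision.capture("wrist"); sc=vision.capture("scene")
print(bot.read_state()["position"],bot.read_state()["opening"])
Ms=P(*cam("scene")); c=proj([.5735,-.1675,.03],Ms).astype(int); print(c)
a=cv2.resize(sc[c[1]-40:c[1]+40,c[0]-60:c[0]+60],(600,400),interpolation=cv2.INTER_CUBIC)
u=proj([.5735,-.1675,.03],M).astype(int); y0=max(u[1]-90,0); b=im[y0:y0+200,max(u[0]-100,0):u[0]+100]
b=cv2.resize(b,(200,200)); out=np.zeros((400,800,3),np.uint8); out[:,:600]=a; out[:200,600:]=b
cv2.imwrite("pics/end.png",out[:,:,::-1])
E
```

```text
time_s: 28.3
position: [0.6434, -0.1674, 0.1248]
tcp_rot: [[-1.0, -0.001, 0.001], [-0.001, 1.0, -0.001], [-0.001, -0.001, -1.0]]
force: [-1.2, 0.0, 0.6]
opening: 0.995
[ 0.6406733  -0.16684242  0.12361455] 0.9979323008451924
[253 191]
```

View pics/end.png

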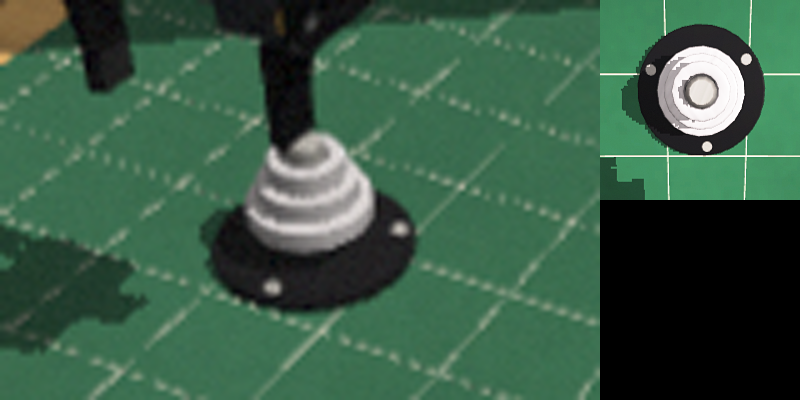

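The picture shows the three rings stacked evenly and concentrically on the spindle, widest at the bottom, with no gaps and the gripper clear.

```bash
python3 -c "
from rig import bot; print(bot.hand_in())"
```

```text
the job is handed in; nothing more can be done
None
```

The three rings are on the spindle in order: large at the bottom, then medium, then small. I handed the job in at about 28 s.

- **Pressing:** each ring was pushed until its height stopped changing, then held for about half a second. The wrist force readings at the end of each hold were 17.9, 18.0 and 18.4 N. Those figures include the spindle drag, which I saw as about 3 N on the large ring and barely any on the other two. No reading I took came near 35 N.
- **Height checks:** the collar face was felt at about 21.6 mm. The medium and small rings then met the stack within 0.2 mm of where a 12 mm ring thickness predicts, so I take each one as fully home.
- **Final look:** the scene and wrist views show a concentric, gap-free stack, with the gripper open and clear. I kept clear of the bottle, jar and figurine, but I did not measure their positions again at the end.
- **Disagreements:** different estimates of the spindle position and of the large ring's place in the grip differed by 1 to 3 mm. I settled this by going down slowly and watching the sideways force, which read at most about 2 N on the way down. It reached 5.4 N while pressing the medium ring.

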